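# Put a cold-store delivery away by colour

## Task

Take the little stack of delivered cartons apart from the top down, one carton at a time, and set each one upright (lid up) in the middle of the tray of its own colour, flat on the tray's floor and with its long side along the tray's long side. Set the cartons down rather than dropping them, don't tip any of them over or move the green one while others still stand on it, and leave the scanner and the white tub where they are.

Things in the scene. Friction and masses are not known exactly. Their poses are not given: they have to be found in the camera images.
- green_carton: Small closed kraft carton with a green lid (a strip of brown tape along its top, blank white labels on its sides), 182 mm long (its x), 66 mm wide (its y), 40 mm high; rigid, 0.1 to 0.6 kg. Origin: centre of its underside, z up. At the start at the bottom of the stack, on the table, its ends showing past the packs above; the red and blue cartons stand on it. Long axes in the stack all run roughly the same way; grip it across its width (y), where both sides are free.
- red_carton: Small closed kraft carton with a red lid (a strip of brown tape along its top, blank white labels on its sides), 68 mm long (its x), 50 mm wide (its y), 40 mm high; rigid, 0.1 to 0.6 kg. Origin: centre of its underside, z up. At the start on one half of the green carton, end to end with the blue carton (about 14 mm between them). Long axes in the stack all run roughly the same way; grip it across its width (y), where both sides are free.
- blue_carton: Small closed kraft carton with a blue lid (a strip of brown tape along its top, blank white labels on its sides), 68 mm long (its x), 50 mm wide (its y), 40 mm high; rigid, 0.1 to 0.6 kg. Origin: centre of its underside, z up. At the start on the other half of the green carton, end to end with the red carton (about 14 mm between them). Long axes in the stack all run roughly the same way; grip it across its width (y), where both sides are free.
- yellow_carton: Small closed kraft carton with a yellow lid (a strip of brown tape along its top, blank white labels on its sides), 70 mm long (its x), 46 mm wide (its y), 36 mm high; rigid, 0.1 to 0.6 kg. Origin: centre of its underside, z up. At the start on top of the stack, bridging the red and the blue carton. Long axes in the stack all run roughly the same way; grip it across its width (y), where both sides are free.
- green_tray: Shallow plain green plastic tray, 214 mm long (its x) by 104 mm wide (its y), fixed on the table; rim 10 mm high and 4 mm thick, flat floor 4 mm above the origin (inside 206 by 96 mm). Origin: centre of its underside, on the table, z up.
- red_tray: Shallow plain red plastic tray, 214 mm long (its x) by 104 mm wide (its y), fixed on the table; rim 10 mm high and 4 mm thick, flat floor 4 mm above the origin (inside 206 by 96 mm). Origin: centre of its underside, on the table, z up.
- blue_tray: Shallow plain blue plastic tray, 214 mm long (its x) by 104 mm wide (its y), fixed on the table; rim 10 mm high and 4 mm thick, flat floor 4 mm above the origin (inside 206 by 96 mm). Origin: centre of its underside, on the table, z up.
- yellow_tray: Shallow plain yellow plastic tray, 214 mm long (its x) by 104 mm wide (its y), fixed on the table; rim 10 mm high and 4 mm thick, flat floor 4 mm above the origin (inside 206 by 96 mm). Origin: centre of its underside, on the table, z up.
- scanner: Bystander: black handheld barcode scanner lying on the table at the side, about 140 mm long, 62 mm wide, 36 mm high, loose. Origin: near the middle, at table height.
- tub: Bystander: white round tub with a white lid, 90 mm across, 60 mm high, loose, standing at the side. Origin: centre of its underside.

How it is judged:
By the outcome, as a careful person would: the job done as asked, in the order asked, and still so for the second after the job is handed in, with the robot touching nothing.
It also fails if it takes over 112 s, if anything falls off the work surface, if the arm or the gripper's body presses on something with over 40 N, if the wrist force passes 120 N, or if a joint passes its speed limit or range.

## Robot

A 7-joint arm with a two-finger parallel gripper is mounted at the origin on the work surface. World frame = base frame: x ahead of the robot, y to its left, z up, the work surface at z = 0. Lengths are in mm, angles in rad, forces in N, time in s.
With the tool pointing down it reaches from about 400 to 875 mm from the base axis. Payload 4.4 kg.
Tool frame: the origin (TCP) lies at the very end of the fingers, on their centre line; the grasp point (between the pads) lies 19 mm behind it; z points along the fingers, y is the line along which they close (so a half turn about z gives the same grasp; the last joint's range is limited). The gripper opens to 85 mm and grips with 20 to 120 N. Pads are 22 mm wide; open, the fingers measure 114 mm over their backs; the gripper's body (76 mm by 85 mm) begins 54 mm behind the grasp point. The pads swing forward as they close: fully open they stand 13 mm farther back than shut.
Start: joints at [1.117, 0.628, 0.038, 1.517, -0.027, 0.996, -0.02], TCP at [245.827, -601.736, 231.313] pointing down, gripper open.
Joint ranges: [-3.06, 3.06], [-0.37, 2.12], [-1.25, 1.32], [0.18, 2.47], [-1.1, 4.24], [0.23, 1.98], [-2.94, 2.94]. Speed limits (rad/s): [2.57, 2.57, 3.14, 3.14, 3.14, 3.14, 3.14].

## Interface

Orientations are given as [roll, pitch, yaw] about the fixed x, y, z axes, in that order (R = Rz(yaw) Ry(pitch) Rx(roll)).
In Python, from cell import sensors, get_image, camera_params, order gives the robot as it stands.
- The arm moves only by the shell command python3 -m inch 'ROWS' [OPENING]. ROWS is JSON, a list that holds one entry, the list of rows, each a list of 4 numbers: the shift along the tool's x, y, z in cm, then the turn about the tool's z in degrees. A call has 1 to 8 rows; each row is the pose to reach, as a shift and turn from the pose commanded when the call began, along the tool's axes at that moment; what a row does not reach only later rows make up. A row lasts 1/12 s, in which the tool goes at most 41.7 mm and 7.16 degrees, less where a joint would pass 70% of its speed; a pose out of reach is approached as far as the arm can. A call with a gripper value outside its range is refused whole. OPENING is the finger opening in cm, from 0 to 8.54, set as the call begins (- or left out, the last holds). The fingers move at their own pace and stop on an object; the grip force is fixed at half the most. Time passes only in rows, so rows that repeat a pose let the fingers close. It gives the time, the measured TCP pose, the force, the opening and the grip force at its end, in the units of the state.
- sensors.read_state(): the state, without advancing time (a new reading comes with each control period).
- get_image(name): name is "scene" or "top"; returns the picture (420x560x3 uint8, blue, green, red); there is no depth.
- camera_params(name): a dict with "mtx" (3x3 intrinsics, pixels), "rvec" (rotation vector, rad) and "tvec" (3), from world to camera coordinates, as OpenCV has them. Camera axes: x right, y down, z forward; pixel columns grow to the right and rows downward; lengths in mm; the calibration is good to about 2 mm. A picture is of the moment at which its call begins. camera_params takes no time and is no camera call.
- order.finish_job(): hands the job in; it is judged then, once.
The state is a dict: "clock": time; "qpos": joint angles; "qd": joint speeds; "tau": joint torques, N m; "eef_pos": TCP position; "tool_rot": TCP orientation; "force": force on the tool from outside, world axes, zero at the start; "torque": the same for the moment, N m; "width": finger opening in mm; "gripper_force": force on a finger pad.
Only numpy, scipy, OpenCV 4.12 (cv2) and the standard library are available. Lean on these libraries where they do the work, as an engineer would, in place of code of your own. Each camera call takes 0.05 s, during which the arm holds its last target. There are 200 camera calls.

## Working session

There is one attempt and no reset: what is moved stays moved. The work goes in short steps, Python scripts to look and compute and a shell command to move; the robot and the scene stay as the last step left them, time stands still between calls to the robot, and variables do not carry over. Pictures are saved under pics/ and viewed, at most 14 in all, crops included, and the job is handed in when it is done.

```bash
mkdir -p pics; ls; python3 - <<'E'
from cell import sensors,get_image,camera_params
import cv2
for n in("scene","top"):
    cv2.imwrite(f"pics/{n}0.png",get_image(n)); p=camera_params(n); print(n,p)
s=sensors.read_state();print(s)
E
```

```text
pics
scene {'mtx': array([[394.47547935,   0.        , 276.68874572],
       [  0.        , 394.47547935, 206.19043496],
       [  0.        ,   0.        ,   1.        ]]), 'rvec': array([ 2.32665459,  1.18077971, -0.35086194]), 'tvec': array([-297.29375751, -309.01051454, 1577.19591223])}
top {'mtx': array([[445.88666431,   0.        , 284.42288665],
       [  0.        , 445.88666431, 199.91875381],
       [  0.        ,   0.        ,   1.        ]]), 'rvec': array([ 2.19157738, -2.17764253,  0.08066454]), 'tvec': array([   2.03143341,  513.73098024, 1646.19535717])}
{'clock': 0.1, 'qpos': array([ 1.11721611,  0.62926494,  0.03846553,  1.51827967, -0.02700891,
        0.99627288, -0.02002757]), 'qd': array([-5.98423081e-04, -2.17172713e-03, -8.55759416e-04, -2.26012864e-03,
       -1.17302083e-05,  2.42737161e-04,  1.25117232e-03]), 'tau': array([ 3.93641283e-03, -5.64536834e+01,  1.23060465e+00, -1.93972635e+01,
        1.12316961e-02,  5.47081101e-03, -3.20655238e-05]), 'eef_pos': array([ 245.59545023, -601.21316251,  230.47034684]), 'tool_rot': array([-3.13988649e+00,  2.26662402e-05,  3.87730752e-01]), 'force': array([0.27212565, 0.15678645, 0.25138448]), 'torque': array([ 0.02176828, -0.04022097, -0.0165877 ]), 'gripper_force': 0.0, 'width': 85.10160136759214}
```

View pics/top0.png

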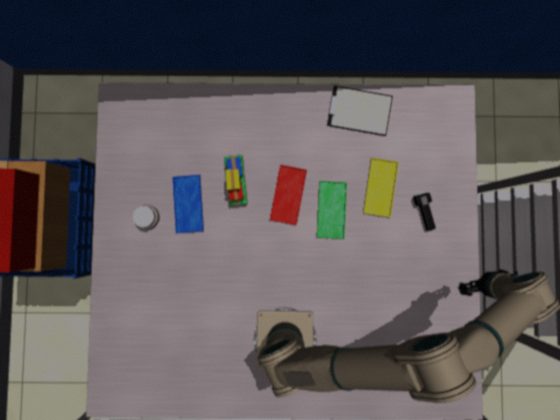

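View pics/scene0.png

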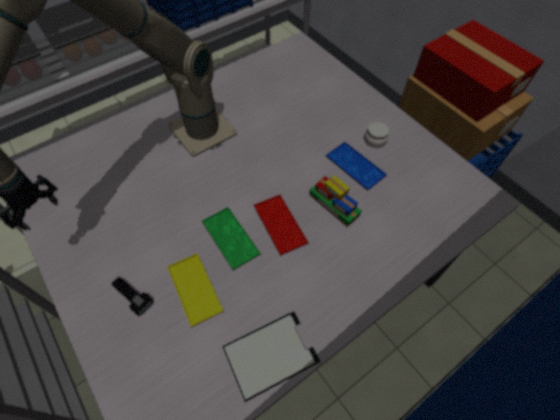

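The top view shows the stack at about (236,180). The trays are blue (188,204), red (289,195), green (332,210) and yellow (380,188), with the scanner at (425,212) and the tub at (146,217).

```bash
cat > h.py <<'E'
import cv2,numpy as np
from cell import sensors,get_image,camera_params
def toplane(name,uv,z):
    p=camera_params(name);R=cv2.Rodrigues(p['rvec'])[0];t=np.asarray(p['tvec']).ravel()
    uv=np.atleast_2d(np.asarray(uv,float))
    d=(np.linalg.inv(p['mtx'])@np.c_[uv,np.ones(len(uv))].T).T@R   # R^T d
    c=-R.T@t
    return (c+d*((z-c[2])/d[:,2])[:,None])[:,:2]
def proj(name,P):
    p=camera_params(name);return cv2.projectPoints(np.atleast_2d(np.asarray(P,float)),p['rvec'],p['tvec'],p['mtx'],None)[0][:,0]
def mask(img,c):
    h=cv2.cvtColor(img,cv2.COLOR_BGR2HSV);H,S,V=cv2.split(h)
    r={'red':(H<8)|(H>172),'green':(H>45)&(H<80),'blue':(H>100)&(H<130),'yellow':(H>22)&(H<36)}[c]
    return (r&(S>130)&(V>50)).astype(np.uint8)
def rects(name,c,z,roi,img=None,amin=20):
    img=get_image(name) if img is None else img
    m=mask(img,c);x0,y0,x1,y1=roi;k=np.zeros_like(m);k[y0:y1,x0:x1]=m[y0:y1,x0:x1]
    out=[]
    for q in cv2.findContours(k,cv2.RETR_EXTERNAL,cv2.CHAIN_APPROX_NONE)[0]:
        a=cv2.contourArea(q)
        if a<amin: continue
        w=toplane(name,q[:,0],z).astype(np.float32)
        (cx,cy),(a1,b1),an=cv2.minAreaRect(w)
        if a1<b1:a1,b1,an=b1,a1,an+90
        an=(an+90)%180-90
        out.append((round(cx,1),round(cy,1),round(a1),round(b1),round(an,1)))
    return out
E
python3 - <<'E'
from h import *
t=cv2.imread('pics/top0.png');s=cv2.imread('pics/scene0.png')
for c in('green','red','blue','yellow'):
    print(c,'top',rects('top',c,8,(100,90,470,270),t),'scene',rects('scene',c,8,(100,90,400,340),s))
a=cv2.resize(t[145:220,215:260],None,fx=8,fy=8,interpolation=cv2.INTER_CUBIC)
b=cv2.resize(s[165:235,300:370],None,fx=6,fy=6,interpolation=cv2.INTER_CUBIC)
o=np.zeros((600,790,3),np.uint8);o[:a.shape[0],:a.shape[1]]=a;o[:b.shape[0],365:365+b.shape[1]]=b
cv2.imwrite('pics/crop0.png',cv2.convertScaleAbs(o,alpha=1.5))
E
```

```text
green top [(480.1, -170.8, 207, 99, -2.8), (552.9, 161.5, 102, 23, 0.8)] scene [(655.9, 229.5, 22, 19, 0.4), (482.5, -175.3, 210, 99, -2.9), (580.3, 176.0, 183, 29, 9.5)]
red top [(533.6, 204.5, 34, 19, 0.9), (538.6, 174.0, 37, 18, 10.2), (535.4, -7.7, 211, 101, -10.5)] scene [(537.8, -11.7, 212, 102, -10.4), (515.0, 197.4, 70, 20, 0.6)]
blue top [(498.9, 368.8, 210, 101, 4.8), (651.2, 215.7, 34, 15, 0.9), (640.3, 180.0, 68, 16, 10.2)] scene [(605.1, 206.3, 74, 22, 10.7), (608.5, 244.2, 49, 12, 8.9), (501.2, 364.3, 210, 103, 4.9)]
yellow top [(590.4, 216.6, 72, 19, 0.9), (594.6, 185.6, 73, 23, 5.6), (565.2, -356.0, 211, 101, -8.7)] scene [(567.4, -359.4, 212, 101, -8.9), (535.3, 232.0, 81, 30, 3.1), (532.7, 263.2, 79, 18, 5.6)]
```

View pics/crop0.png

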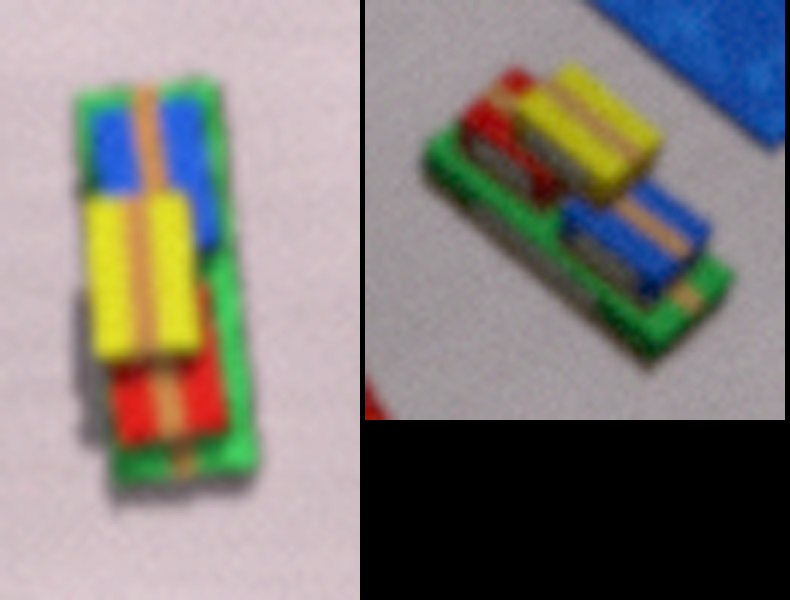

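```bash
python3 - <<'E'
from h import *
def go(name,pts,z,f,off,ox=0):
    uv=(np.array(pts,float)-[ox,0]+.5)/f-.5+np.array(off)
    return toplane(name,uv,z)
def rep(n,w):
    r=cv2.minAreaRect(w.astype(np.float32));print(n,np.round(w,0).tolist(),'mean',w.mean(0).round(1),[np.round(x,1) for x in r])
T=lambda p,z:go('top',p,z,8,(215,145))
S=lambda p,z:go('scene',p,z,6,(300,165),365)
rep('Y',T([(86,198),(191,193),(198,352),(98,360)],116))
rep('G',T([(77,93),(217,78),(257,468),(112,484)],40))
rep('B',T([(93,110),(197,97),(217,240)],80))
rep('R',T([(228,433),(116,443),(208,285)],80))
rep('Ys',S([(572,66),(663,138),(603,188),(517,100)],116))
rep('Gs',S([(424,160),(735,272),(650,350)],40))
rep('Bs',S([(710,230),(655,285),(562,205)],80))
E
```

```text
Y [[614.0, 215.0], [616.0, 169.0], [546.0, 164.0], [542.0, 208.0]] mean [579.3 189.1] [array([579.8, 188.6]), array([72.1, 46.4]), np.float64(5.0)]
G [[673.0, 230.0], [681.0, 165.0], [500.0, 144.0], [492.0, 211.0]] mean [586.5 187.6] [array([586.4, 188. ]), array([182.6,  67.1]), np.float64(6.6)]
B [[659.0, 217.0], [665.0, 170.0], [600.0, 160.0]] mean [641.4 182.5] [array([642.7, 175. ]), array([81.9, 38.1]), np.float64(44.0)]
R [[513.0, 154.0], [508.0, 204.0], [580.0, 164.0]] mean [533.4 174.2] [array([533.6, 166.2]), array([41.4, 82.3]), np.float64(60.6)]
Ys [[548.0, 203.0], [614.0, 211.0], [620.0, 163.0], [548.0, 163.0]] mean [582.7 185. ] [array([581.8, 182.6]), array([71.1, 48. ]), np.float64(6.7)]
Gs [[511.0, 135.0], [673.0, 227.0], [683.0, 155.0]] mean [622.2 172.5] [array([608.6, 151.8]), array([186.5,  67.4]), np.float64(29.6)]
Bs [[659.0, 212.0], [668.0, 164.0], [599.0, 157.0]] mean [642.3 177.7] [array([629.9, 181.6]), array([68.9, 48.5]), np.float64(10.4)]
```

```bash
cat >> h.py <<'E'
def plan(x,y,z,yaw):
    s=sensors.read_state();p=s['eef_pos'];w=s['tool_rot'][2]
    d=np.array([x,y,z])-p;c,n=np.cos(w),np.sin(w)
    print('at',p.round(1),np.degrees(w).round(1),'row cm/deg',np.round([(c*d[0]+n*d[1])/10,(n*d[0]-c*d[1])/10,-d[2]/10,np.degrees(w)-yaw],2),'F',s['force'].round(1),'w',round(s['width'],1),'t',s['clock'])
E
python3 -c "
from h import *
plan(581,186.5,230,4.8)"
```

```text
at [ 245.6 -601.2  230.5] 22.2 row cm/deg [ 6.083e+01 -6.024e+01  5.000e-02  1.742e+01] F [0.3 0.2 0.3] w 85.1 t 0.1
```

```bash
python3 -m inch '[[[2,-2,0,1],[5,-5,0,3],[8,-8,0,5],[11,-11,0,7],[14,-14,0,9],[17,-17,0,11],[20,-20,0,13],[23,-23,0,15]]]'; python3 -c "
from h import *
plan(581,186.5,230,4.8)"
```

```text
clock: 0.77
eef_pos: [369.9, -304.7, 231.2]
tool_rot: [-3.141, 0.0, 0.124]
force: [1.5, -0.1, 0.2]
width: 85.3
gripper_force: 0.0
at [ 369.9 -304.7  231.2] 7.1 row cm/deg [ 27.02 -46.13   0.12   2.3 ] F [ 1.5 -0.1  0.2] w 85.3 t 0.7667
```

```bash
python3 -m inch '[[[2,-3.4,0,0],[4,-6.8,0,1],[6,-10.2,0,2],[8,-13.6,0,2],[10,-17,0,2],[12,-20.4,0,2],[14,-23.8,0,2],[16,-27.2,0,2]]]'; python3 -m inch '[[[2,-3.5,0,0],[4,-7,0,0],[6,-10.5,0,0],[8,-14,0,0],[9.5,-17,0,0],[10.5,-18.5,0,0],[10.5,-18.5,0,0],[10.5,-18.5,0,0]]]';python3 -c "
from h import *
plan(581,186.5,150,4.8)"
```

```text
clock: 1.43
eef_pos: [494.4, -14.9, 231.2]
tool_rot: [3.142, 0.0, 0.091]
force: [0.5, -0.5, -0.0]
width: 85.6
gripper_force: 0.0
clock: 2.1
eef_pos: [581.6, 177.9, 230.5]
tool_rot: [3.141, 0.001, 0.093]
force: [-1.0, -0.4, -0.1]
width: 85.8
gripper_force: 0.0
at [581.6 177.9 230.5] 5.3 row cm/deg [ 0.02 -0.86  8.05  0.55] F [-1.  -0.4 -0.1] w 85.8 t 2.1
```

```bash
python3 -m inch '[[[0,-0.9,2,0.5],[0,-0.9,5,0.5],[0,-0.9,7,0.5],[0,-0.9,8,0.5],[0,-0.9,8,0.5],[0,-0.9,8,0.5]]]';python3 -c "
from h import *
t,s=get_image('top'),get_image('scene')
plan(581,186.5,85,4.8)
a=cv2.resize(t[135:235,200:275],None,fx=5,fy=5,interpolation=cv2.INTER_CUBIC)
b=cv2.resize(s[120:245,285:370],None,fx=4.7,fy=4.7,interpolation=cv2.INTER_CUBIC)
o=np.zeros((600,790,3),np.uint8);o[:a.shape[0],:a.shape[1]]=a;o[:b.shape[0],380:380+b.shape[1]]=b
cv2.imwrite('pics/c1.png',cv2.convertScaleAbs(o,alpha=1.7))"
```

```text
clock: 2.6
eef_pos: [581.3, 184.7, 151.6]
tool_rot: [3.141, 0.0, 0.081]
force: [-0.4, -0.5, -0.1]
width: 85.4
gripper_force: 0.0
at [582.3 185.6 152.8] 4.7 row cm/deg [-0.12 -0.1   6.78 -0.14] F [0.3 0.5 0.2] w 85.6 t 2.7
```

View pics/c1.png

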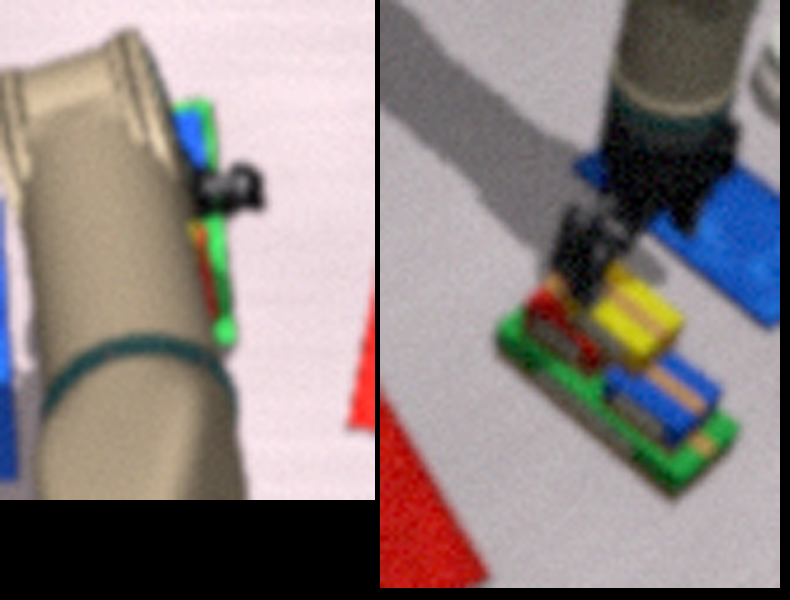

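The fingers straddle the yellow carton (scene crop, left finger near (600,270), right near (690,220)). I'll go down.

```bash
python3 -m inch '[[[-0.1,-0.1,2,0],[-0.1,-0.1,4,0],[-0.1,-0.1,5.5,0],[-0.1,-0.1,6.5,0],[-0.1,-0.1,6.8,0],[-0.1,-0.1,6.8,0],[-0.1,-0.1,6.8,0]]]';python3 -m inch '[[[0,0,0,0],[0,0,0,0],[0,0,0,0],[0,0,0,0],[0,0,0,0]]]' 5.3;python3 -m inch '[[[0,0,0,0],[0,0,0,0],[0,0,0,0],[0,0,0,0],[0,0,0,0],[0,0,0,0],[0,0,0,0],[0,0,0,0]]]' 4.0; python3 -m inch '[[[0,0,0,0],[0,0,0,0],[0,0,0,0]]]'
```

```text
clock: 3.28
eef_pos: [581.0, 187.0, 84.4]
tool_rot: [-3.141, -0.002, 0.082]
force: [-0.6, -0.8, 0.5]
width: 85.5
gripper_force: 0.0
clock: 3.7
eef_pos: [580.3, 186.9, 83.6]
tool_rot: [-3.141, -0.0, 0.082]
force: [0.2, -0.3, -0.7]
width: 52.6
gripper_force: 0.0
clock: 4.37
eef_pos: [580.5, 187.1, 83.8]
tool_rot: [-3.141, -0.001, 0.082]
force: [-1.3, 1.3, 5.6]
width: 45.1
gripper_force: 62.0
clock: 4.62
eef_pos: [580.5, 187.1, 83.8]
tool_rot: [-3.141, -0.001, 0.082]
force: [-0.4, 1.0, 5.1]
width: 45.2
gripper_force: 62.0
```

```bash
python3 -m inch '[[[0,0,-0.5,0],[0,0,-1.5,0],[0,0,-3,0],[0,0,-5,0],[0,0,-7,0],[0,0,-9,0],[0,0,-10,0],[0,0,-10,0]]]'; python3 -c "
from h import *
plan(566.5,-357.7,180,-8.8)"
```

```text
clock: 5.28
eef_pos: [581.6, 187.2, 186.0]
tool_rot: [-3.14, -0.005, 0.082]
force: [-0.3, 0.4, -0.5]
width: 45.2
gripper_force: 61.4
at [581.6 187.2 186. ] 4.7 row cm/deg [-5.98 54.18  0.6  13.51] F [-0.3  0.4 -0.5] w 45.2 t 5.2833
```

```bash
python3 -m inch '[[[-0.2,1.5,0,1],[-0.6,5,0,3],[-1,9,0,5],[-1.4,12.5,0,7],[-1.8,16,0,9],[-2.2,20,0,11],[-2.6,23.5,0,13],[-3,27,0,13.5]]]';python3 -m inch '[[[-0.7,3.5,0,0],[-1.5,7,0,0],[-2.2,10.5,0,0],[-3,14,0,0],[-4,18,0,0],[-4.8,21,0,0],[-5.5,24,0,0],[-6,26,0,0]]]'; python3 -m inch '[[[0,0,0,0],[0,0,0,0],[0,0,0,0]]]'; python3 -c "
from h import *
plan(566.5,-357.7,100,-8.8)"
```

```text
clock: 5.95
eef_pos: [570.1, -88.0, 181.6]
tool_rot: [3.14, 0.004, -0.157]
force: [0.1, 0.0, -1.5]
width: 45.4
gripper_force: 61.5
clock: 6.62
eef_pos: [469.0, -336.6, 181.7]
tool_rot: [3.14, 0.004, -0.159]
force: [-0.8, -0.6, -1.5]
width: 45.1
gripper_force: 61.6
clock: 6.87
eef_pos: [472.5, -331.6, 182.1]
tool_rot: [-3.14, 0.002, -0.154]
force: [0.4, 0.5, -0.7]
width: 45.5
gripper_force: 61.5
at [ 472.5 -331.6  182.1] -8.8 row cm/deg [ 9.69  1.14  8.21 -0.01] F [ 0.4  0.5 -0.7] w 45.5 t 6.8667
```

```bash
python3 -m inch '[[[2,0.3,1,0],[5,0.6,3,0],[8,1,5,0],[9.2,1.1,7,0],[9.7,1.1,8.2,0],[9.7,1.1,8.2,0],[9.7,1.1,8.2,0],[9.7,1.1,8.2,0]]]'; python3 -c "
from h import *
t,s=get_image('top'),get_image('scene')
cv2.imwrite('pics/t2f.png',t);cv2.imwrite('pics/s2f.png',s)
plan(566.5,-357.7,50,-8.8)
a=cv2.resize(t[145:220,215:260],None,fx=8,fy=8,interpolation=cv2.INTER_CUBIC)
b=cv2.resize(s[220:335,150:235],None,fx=5,fy=5,interpolation=cv2.INTER_CUBIC)
o=np.zeros((600,790,3),np.uint8);o[:a.shape[0],:a.shape[1]]=a;o[:b.shape[0],365:365+b.shape[1]]=b[:600]
cv2.imwrite('pics/c2.png',cv2.convertScaleAbs(o,alpha=1.5))"
```

```text
clock: 7.53
eef_pos: [566.9, -358.0, 102.2]
tool_rot: [3.141, 0.0, -0.153]
force: [-1.0, 0.2, -1.0]
width: 45.2
gripper_force: 61.5
at [ 567.4 -358.6  103. ] -8.8 row cm/deg [-0.1  -0.08  5.3  -0.01] F [-0.5 -0.2 -2.1] w 45.3 t 7.6333
```

View pics/c2.png

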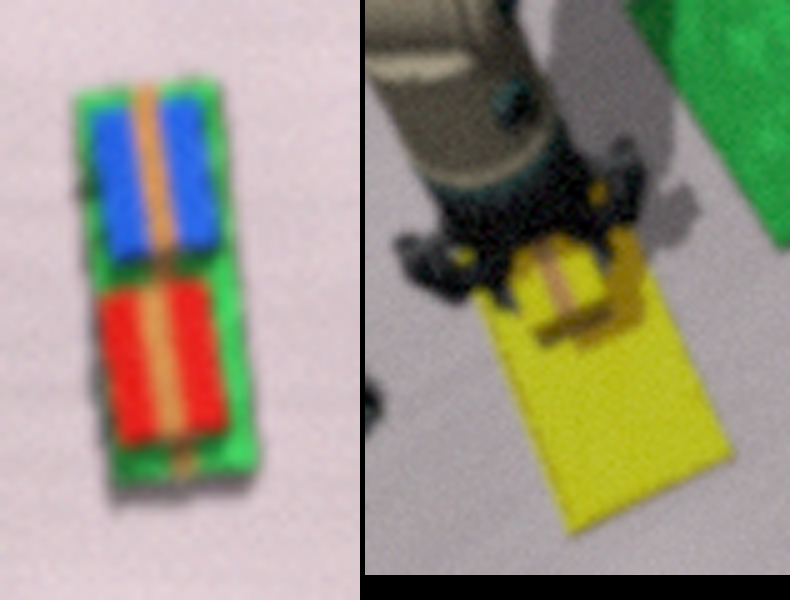

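The held yellow carton looks level. The stack is undisturbed, with blue at about (155,180) and red at about (162,362) in the crop.

```bash
python3 -m inch '[[[-0.1,-0.1,2,0],[-0.1,-0.1,4,0],[-0.1,-0.1,6,0],[-0.1,-0.1,7.5,0],[-0.1,-0.1,8.5,0],[-0.1,-0.1,9,0],[-0.1,-0.1,9,0],[-0.1,-0.1,9,0]]]'; python3 -c "
from h import *
plan(566.5,-357.7,8,-8.8)
U=lambda p:(np.array(p,float)+.5)/8-.5+np.array((215,145))
for n,p in(('B',[(93,110),(197,97),(217,245),(115,262)]),('R',[(98,292),(208,280),(228,433),(116,443)])):
    w=toplane('top',U(p),80).astype(np.float32);print(n,w.mean(0),cv2.minAreaRect(w))
s=cv2.imread('pics/s2f.png')
for c in('blue','red'):print(rects('scene',c,80,(300,150,370,235),s))
"
```

```text
clock: 8.3
eef_pos: [567.2, -357.4, 12.0]
tool_rot: [3.141, -0.001, -0.153]
force: [-0.5, 0.1, -0.7]
width: 44.9
gripper_force: 61.5
at [ 567.2 -357.4   12. ] -8.8 row cm/deg [-0.07  0.04  0.4   0.01] F [-0.5  0.1 -0.7] w 44.9 t 8.3
B [627.89734 188.40622] ((628.058837890625, 188.23504638671875), (70.03255462646484, 47.37655258178711), 9.054947853088379)
R [544.63544 184.04036] ((544.4022216796875, 183.8502655029297), (70.72654724121094, 50.471797943115234), 7.653306484222412)
[(635.8, 167.4, 67, 21, 9.8), (628.4, 201.3, 65, 12, 8.9), (537.2, 315.2, 197, 96, 4.7)]
[(552.9, 163.7, 68, 24, 7.6), (549.1, 195.9, 70, 18, 4.9)]
```

```bash
python3 -m inch '[[[0,0,0.1,0],[0,0,0.2,0],[0,0,0.25,0],[0,0,0.25,0],[0,0,0.25,0]]]';python3 -m inch '[[[0,0,0.05,0],[0,0,0.1,0],[0,0,0.1,0],[0,0,0.1,0]]]'
```

```text
clock: 8.72
eef_pos: [566.9, -357.1, 9.1]
tool_rot: [3.141, -0.0, -0.153]
force: [-0.2, -0.1, -2.0]
width: 44.7
gripper_force: 61.5
clock: 9.05
eef_pos: [566.9, -357.1, 7.9]
tool_rot: [3.142, -0.0, -0.153]
force: [0.2, 0.5, -0.9]
width: 45.1
gripper_force: 61.8
```

```bash
python3 -m inch '[[[0,0,0.05,0],[0,0,0.1,0],[0,0,0.1,0],[0,0,0.1,0]]]'
```

```text
clock: 9.38
eef_pos: [566.9, -357.1, 7.8]
tool_rot: [-3.142, -0.0, -0.153]
force: [-1.5, 1.3, 5.8]
width: 45.1
gripper_force: 62.6
```

Contact reached; release.

```bash
python3 -m inch '[[[0,0,0,0],[0,0,0,0],[0,0,0,0],[0,0,0,0]]]' 5.8;python3 -m inch '[[[0,0,-1,0],[0,0,-3,0],[0,0,-6,0],[0,0,-9,0],[0,0,-12,0],[0,0,-15,0],[0,0,-17,0],[0,0,-17,0]]]';python3 -c "
from h import *
plan(545.7,182,180,8)"
```

```text
clock: 9.72
eef_pos: [566.8, -357.0, 6.6]
tool_rot: [-3.142, 0.0, -0.153]
force: [-0.8, 0.1, 1.0]
width: 57.7
gripper_force: 0.0
clock: 10.38
eef_pos: [569.6, -358.9, 183.1]
tool_rot: [3.138, -0.009, -0.153]
force: [0.8, 0.1, 0.3]
width: 57.9
gripper_force: 0.0
at [ 569.6 -358.9  183.1] -8.8 row cm/deg [-10.63 -53.09   0.31 -16.79] F [0.8 0.1 0.3] w 57.9 t 10.3833
```

```bash
python3 -m inch '[[[-0.4,-2,0,0],[-1.1,-5.5,0,0],[-1.8,-9,0,0],[-2.5,-12.5,0,0],[-3.2,-16,0,0],[-4,-20,0,0],[-4.8,-24,0,0],[-5.4,-27,0,0]]]' 8.5;python3 -m inch '[[[-0.6,-3,0,-2],[-1.3,-6.5,0,-5],[-2,-10,0,-8],[-2.7,-13.5,0,-11],[-3.4,-17,0,-14],[-4.2,-21,0,-16],[-4.9,-24,0,-16.8],[-5.2,-26,0,-16.8]]]'; python3 -m inch '[[[0,0,0,0],[0,0,0,0],[0,0,0,0]]]'; python3 -c "
from h import *
cv2.imwrite('pics/t3f.png',get_image('top'));cv2.imwrite('pics/s3f.png',get_image('scene'))
plan(545.7,182,90,8)
t=cv2.imread('pics/t3f.png');s=cv2.imread('pics/s3f.png')
print(rects('top','yellow',40,(350,140,410,230),t))
a=cv2.resize(t[145:230,350:410],None,fx=6,fy=6,interpolation=cv2.INTER_CUBIC)
b=cv2.resize(s[245:335,155:235],None,fx=5,fy=5,interpolation=cv2.INTER_CUBIC)
o=np.zeros((600,790,3),np.uint8);o[:a.shape[0],:a.shape[1]]=a;o[:b.shape[0],365:365+b.shape[1]]=b[:600]
cv2.imwrite('pics/c3.png',cv2.convertScaleAbs(o,alpha=1.5))"
```

```text
clock: 11.05
eef_pos: [553.8, -77.8, 176.7]
tool_rot: [-3.14, 0.001, -0.151]
force: [0.3, 1.5, -0.6]
width: 84.9
gripper_force: 0.0
clock: 11.72
eef_pos: [541.4, 187.7, 176.7]
tool_rot: [-3.139, 0.001, 0.145]
force: [-0.1, 0.6, -1.5]
width: 85.0
gripper_force: 0.0
clock: 11.97
eef_pos: [542.8, 181.7, 176.6]
tool_rot: [3.14, 0.001, 0.139]
force: [-0.0, -0.4, -0.9]
width: 85.2
gripper_force: 0.0
at [543.1 180.9 176.8] 7.9 row cm/deg [ 0.27 -0.07  8.68 -0.13] F [1.  0.9 0.1] w 84.8 t 12.0667
[(561.9, -349.1, 207, 99, -8.7)]
```

View pics/c3.png

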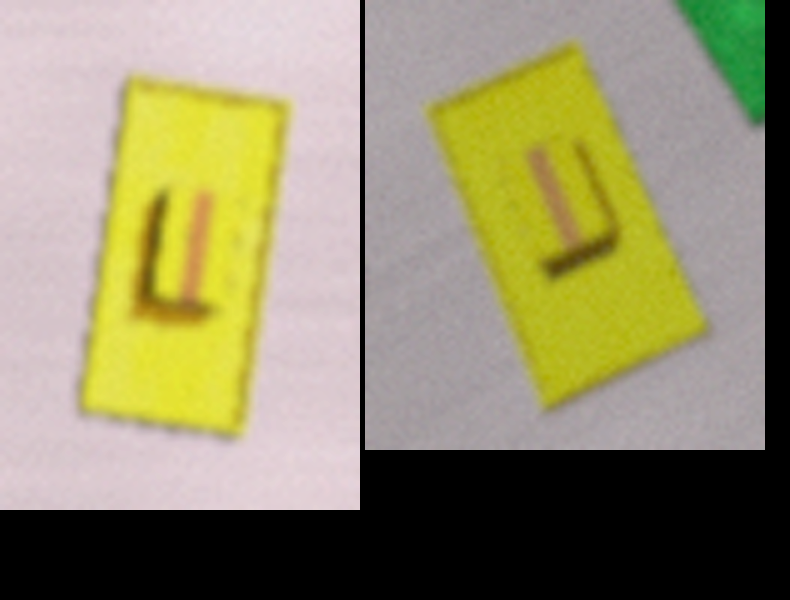

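The yellow carton stands upright in its tray. Its tape ends lie at (205,192) and (190,305) in the top crop, and (540,147) and (572,247) in the scene crop. I'll check the centring and descend over red.

```bash
python3 -c "
from h import *
U=lambda p,f,o,ox=0:(np.array(p,float)-[ox,0]+.5)/f-.5+np.array(o)
for n,w in(('top',toplane('top',U([(205,192),(190,305)],6,(350,145)),40)),('scene',toplane('scene',U([(540,147),(572,247)],5,(155,245),365),40))):
    d=w[0]-w[1];print(n,w.mean(0),np.hypot(*d),np.degrees(np.arctan2(d[1],d[0])))
";python3 -m inch '[[[0.3,-0.1,2,0],[0.3,-0.1,5,0],[0.3,-0.1,7.5,0],[0.3,-0.1,8.7,0],[0.3,-0.1,8.7,0],[0.3,-0.1,8.7,0]]]';python3 -c "
from h import *
plan(545.7,182,50,8)"
```

```text
top [ 566.10797081 -356.80070072] 70.7096582372505 -8.064355854545
scene [ 568.6056354 -357.9852645] 68.49437682054331 166.55964823827247
clock: 12.57
eef_pos: [546.0, 183.4, 89.8]
tool_rot: [3.141, 0.001, 0.139]
force: [-0.2, 0.3, 0.2]
width: 84.8
gripper_force: 0.0
at [546.  183.4  89.8] 7.9 row cm/deg [-0.05  0.14  3.98 -0.06] F [-0.2  0.3  0.2] w 84.8 t 12.5667
```

```bash
python3 -m inch '[[[0,0.1,1.5,0],[0,0.1,3,0],[0,0.1,3.8,0],[0,0.1,4,0],[0,0.1,4,0],[0,0.1,4,0]]]';python3 -m inch '[[[0,0,0,0],[0,0,0,0],[0,0,0,0],[0,0,0,0],[0,0,0,0]]]' 5.7;python3 -m inch '[[[0,0,0,0],[0,0,0,0],[0,0,0,0],[0,0,0,0],[0,0,0,0],[0,0,0,0],[0,0,0,0],[0,0,0,0]]]' 4.4; python3 -m inch '[[[0,0,-0.3,0],[0,0,-1,0],[0,0,-3,0],[0,0,-5,0],[0,0,-7,0],[0,0,-9,0],[0,0,-9,0],[0,0,-9,0]]]'; python3 -c "
from h import *
plan(536.5,-9.7,100,-10.5)"
```

```text
clock: 13.07
eef_pos: [546.7, 183.6, 50.9]
tool_rot: [-3.141, -0.002, 0.14]
force: [0.3, -0.6, 0.0]
width: 85.0
gripper_force: 0.0
clock: 13.48
eef_pos: [546.0, 183.4, 50.0]
tool_rot: [-3.142, -0.0, 0.14]
force: [0.2, 0.9, -0.5]
width: 57.0
gripper_force: 0.0
clock: 14.15
eef_pos: [546.2, 183.5, 50.3]
tool_rot: [-3.141, -0.001, 0.14]
force: [-2.0, -0.2, 6.0]
width: 49.1
gripper_force: 62.8
clock: 14.82
eef_pos: [546.4, 183.5, 140.7]
tool_rot: [-3.141, -0.002, 0.14]
force: [-0.2, 0.8, -3.3]
width: 49.1
gripper_force: 62.4
at [546.4 183.5 140.7] 8.0 row cm/deg [-3.67 19.    4.07 18.52] F [-0.2  0.8 -3.3] w 49.1 t 14.8167
```

```bash
python3 -m inch '[[[-0.3,1.5,0,0],[-1,5,0,2],[-1.6,8.5,0,6],[-2.3,12,0,10],[-3,15.5,0,14],[-3.5,18,0,17],[-3.7,19,0,18.5],[-3.7,19,0,18.5]]]';python3 -m inch '[[[0,0,1,0],[0,0,3,0],[0,0,4,0],[0,0,4,0]]]';python3 -c "
from h import *
plan(536.5,-9.7,18,-10.5)"
```

```text
clock: 15.48
eef_pos: [534.4, -13.8, 138.6]
tool_rot: [3.139, 0.002, -0.189]
force: [0.1, -0.4, -1.8]
width: 49.4
gripper_force: 62.6
clock: 15.82
eef_pos: [533.5, -7.6, 96.8]
tool_rot: [-3.142, 0.006, -0.179]
force: [-0.9, -0.2, -2.7]
width: 49.1
gripper_force: 62.4
at [533.5  -7.6  96.8] -10.3 row cm/deg [0.33 0.15 7.88 0.22] F [-0.9 -0.2 -2.7] w 49.1 t 15.8167
```

```bash
python3 -m inch '[[[0.3,0.15,2,0.2],[0.3,0.15,4.5,0.2],[0.3,0.15,6.5,0.2],[0.3,0.15,7.5,0.2],[0.3,0.15,7.8,0.2],[0.3,0.15,7.8,0.2],[0.3,0.15,7.8,0.2]]]';python3 -c "
from h import *
plan(536.5,-9.7,14.3,-10.5)"
```

```text
clock: 16.4
eef_pos: [539.2, -11.6, 22.5]
tool_rot: [-3.141, -0.001, -0.186]
force: [-0.3, -0.5, -1.7]
width: 49.1
gripper_force: 62.4
at [539.2 -11.6  22.5] -10.6 row cm/deg [-0.3  -0.14  0.82 -0.15] F [-0.3 -0.5 -1.7] w 49.1 t 16.4
```

```bash
python3 -m inch '[[[-0.1,0,0.1,0],[-0.3,-0.15,0.3,0],[-0.3,-0.15,0.5,0],[-0.3,-0.15,0.5,0],[-0.3,-0.15,0.5,0]]]';python3 -c "
from h import *
plan(536.5,-9.7,14.3,-10.5)"
```

```text
clock: 16.82
eef_pos: [535.8, -9.9, 17.0]
tool_rot: [-3.142, -0.0, -0.186]
force: [0.3, -0.8, -1.5]
width: 49.5
gripper_force: 62.4
at [535.8  -9.9  17. ] -10.7 row cm/deg [ 0.06 -0.03  0.27 -0.18] F [ 0.3 -0.8 -1.5] w 49.5 t 16.8167
```

```bash
python3 -m inch '[[[0.05,0,0.05,0],[0.05,0,0.1,0],[0.05,0,0.15,0],[0.05,0,0.2,0],[0.05,0,0.25,0],[0.05,0,0.25,0],[0.05,0,0.25,0]]]'
```

```text
clock: 17.4
eef_pos: [536.3, -10.0, 14.3]
tool_rot: [-3.142, -0.0, -0.186]
force: [-0.3, 0.3, -0.6]
width: 49.2
gripper_force: 62.6
```

```bash
python3 -m inch '[[[0,0,0.03,0],[0,0,0.06,0],[0,0,0.1,0],[0,0,0.1,0]]]'
```

```text
clock: 17.73
eef_pos: [536.3, -10.0, 14.3]
tool_rot: [-3.141, -0.0, -0.186]
force: [-2.5, 0.9, 8.7]
width: 49.0
gripper_force: 63.8
```

Contact. I'll release, rise and go to blue at (629,186).

```bash
python3 -m inch '[[[0,0,0,0],[0,0,0,0],[0,0,0,0],[0,0,0,0]]]' 6.2;python3 -m inch '[[[0,0,-1,0],[0,0,-3,0],[0,0,-6,0],[0,0,-9,0],[0,0,-11,0],[0,0,-12,0],[0,0,-12,0],[0,0,-12,0]]]';python3 -c "
from h import *
plan(629,186.2,135,8.7)"
```

```text
clock: 18.07
eef_pos: [536.4, -10.0, 13.2]
tool_rot: [-3.142, -0.0, -0.186]
force: [0.4, -0.1, -0.4]
width: 62.1
gripper_force: 0.0
clock: 18.73
eef_pos: [536.2, -9.9, 133.4]
tool_rot: [-3.141, -0.0, -0.186]
force: [-0.4, 0.3, 0.7]
width: 61.8
gripper_force: 0.0
at [536.2  -9.9 133.4] -10.7 row cm/deg [  5.49 -20.99  -0.16 -19.37] F [-0.4  0.3  0.7] w 61.8 t 18.7333
```

```bash
python3 -c "
from h import *
t,s=get_image('top'),get_image('scene')
cv2.imwrite('pics/t4f.png',t);cv2.imwrite('pics/s4f.png',s)
for f,n,r in(('2','top',(215,145,262,220)),('4','top',(215,145,262,220)),('2','scene',(305,170,365,230)),('4','scene',(305,170,365,230))):
    im=cv2.imread(f'pics/{n[0]}{f}f.png');print(n,f,rects(n,'blue',80,r,im))
";python3 -m inch '[[[0.5,-2,0,-2],[1.4,-5.5,0,-6],[2.4,-9,0,-10],[3.3,-12.5,0,-14],[4.2,-16,0,-18],[5,-19,0,-19.4],[5.5,-21,0,-19.4],[5.5,-21,0,-19.4]]]' 8.5;python3 -m inch '[[[0,0,1.5,0],[0,0,3,0],[0,0,3.5,0],[0,0,3.5,0]]]';python3 -c "
from h import *
plan(629,186.2,50,8.7)"
```

```text
top 2 [(623.8, 205.4, 67, 16, 8.9), (629.6, 172.6, 65, 16, 9.5)]
top 4 [(623.8, 205.4, 67, 16, 8.9), (629.3, 172.4, 64, 16, 9.5)]
scene 2 [(635.8, 167.4, 67, 21, 9.8), (628.4, 201.3, 65, 12, 8.9), (579.6, 275.4, 69, 68, 53.8)]
scene 4 [(635.8, 167.7, 67, 21, 10.7), (628.3, 201.9, 65, 12, 8.3), (579.6, 275.4, 69, 68, 53.8)]
clock: 19.5
eef_pos: [629.3, 193.1, 131.0]
tool_rot: [-3.137, 0.001, 0.159]
force: [0.3, 2.4, 0.2]
width: 85.1
gripper_force: 0.0
clock: 19.83
eef_pos: [627.1, 184.9, 95.4]
tool_rot: [3.14, 0.006, 0.152]
force: [0.2, -0.2, -0.4]
width: 84.8
gripper_force: 0.0
at [627.1 184.9  95.4] 8.7 row cm/deg [ 0.21 -0.1   4.54 -0.02] F [ 0.2 -0.2 -0.4] w 84.8 t 19.8333
```

```bash
python3 -m inch '[[[0.1,-0.1,1.5,0],[0.1,-0.1,3,0],[0.1,-0.1,4,0],[0.1,-0.1,4.4,0],[0.1,-0.1,4.5,0],[0.1,-0.1,4.5,0],[0.1,-0.1,4.5,0]]]';python3 -c "
from h import *
plan(629,186.2,50,8.7)"
```

```text
clock: 20.42
eef_pos: [630.7, 187.3, 54.1]
tool_rot: [-3.141, -0.001, 0.152]
force: [0.3, 0.5, 1.0]
width: 84.6
gripper_force: 0.0
at [630.7 187.3  54.1] 8.7 row cm/deg [-0.18  0.09  0.41  0.01] F [0.3 0.5 1. ] w 84.6 t 20.4167
```

```bash
python3 -m inch '[[[-0.1,0.1,0.2,0],[-0.2,0.1,0.4,0],[-0.2,0.1,0.4,0]]]';python3 -m inch '[[[0,0,0,0],[0,0,0,0],[0,0,0,0],[0,0,0,0],[0,0,0,0]]]' 5.7;python3 -m inch '[[[0,0,0,0],[0,0,0,0],[0,0,0,0],[0,0,0,0],[0,0,0,0],[0,0,0,0],[0,0,0,0],[0,0,0,0]]]' 4.4; python3 -m inch '[[[0,0,-0.3,0],[0,0,-1,0],[0,0,-3,0],[0,0,-5,0],[0,0,-7,0],[0,0,-9,0],[0,0,-9,0],[0,0,-9,0]]]'; python3 -c "
from h import *
plan(500,366.5,140,4.9)"
```

```text
clock: 20.67
eef_pos: [627.9, 185.8, 49.3]
tool_rot: [3.142, 0.0, 0.152]
force: [-0.3, -0.0, -0.9]
width: 85.1
gripper_force: 0.0
clock: 21.08
eef_pos: [628.3, 186.1, 49.4]
tool_rot: [-3.142, -0.0, 0.152]
force: [0.2, -0.7, -0.1]
width: 57.0
gripper_force: 0.0
clock: 21.75
eef_pos: [628.7, 186.4, 49.8]
tool_rot: [-3.141, -0.001, 0.152]
force: [-0.3, 1.7, 5.3]
width: 49.0
gripper_force: 64.2
clock: 22.42
eef_pos: [628.6, 185.7, 140.1]
tool_rot: [3.141, -0.001, 0.152]
force: [0.4, -0.4, -2.6]
width: 48.8
gripper_force: 63.6
at [628.6 185.7 140.1] 8.7 row cm/deg [-9.980e+00 -1.982e+01  1.000e-02  3.800e+00] F [ 0.4 -0.4 -2.6] w 48.8 t 22.4167
```

```bash
python3 -m inch '[[[-1,-2,0,0],[-2.6,-5.2,0,1],[-4.3,-8.5,0,2],[-6,-12,0,3],[-7.7,-15.5,0,3.8],[-9.2,-18.5,0,3.8],[-10,-19.8,0,3.8],[-10,-19.8,0,3.8]]]';python3 -m inch '[[[0,0,2,0],[0,0,4.5,0],[0,0,7,0],[0,0,9,0],[0,0,10,0],[0,0,10.5,0],[0,0,10.5,0],[0,0,10.5,0]]]';python3 -c "
from h import *
plan(500,366.5,14,4.9)"
```

```text
clock: 23.08
eef_pos: [493.6, 371.5, 137.3]
tool_rot: [-3.14, 0.006, 0.094]
force: [-1.2, 1.5, -3.0]
width: 48.7
gripper_force: 63.5
clock: 23.75
eef_pos: [500.0, 366.4, 34.6]
tool_rot: [-3.142, -0.001, 0.085]
force: [0.6, -0.0, -2.7]
width: 49.3
gripper_force: 63.5
at [500.  366.4  34.6] 4.9 row cm/deg [ 0.   -0.01  2.06 -0.01] F [ 0.6 -0.  -2.7] w 49.3 t 23.75
```

```bash
python3 -m inch '[[[0,0,0.5,0],[0,0,1,0],[0,0,1.5,0],[0,0,1.7,0],[0,0,1.8,0],[0,0,1.9,0],[0,0,2,0],[0,0,2,0]]]';python3 -m inch '[[[0,0,0.03,0],[0,0,0.06,0],[0,0,0.1,0],[0,0,0.1,0]]]'
```

```text
clock: 24.42
eef_pos: [499.4, 366.6, 14.2]
tool_rot: [3.142, 0.0, 0.086]
force: [0.2, -0.5, -2.3]
width: 49.1
gripper_force: 63.5
clock: 24.75
eef_pos: [499.5, 366.6, 13.8]
tool_rot: [-3.141, -0.0, 0.086]
force: [-1.6, -0.2, 1.3]
width: 49.0
gripper_force: 64.0
```

Contact at 13.8, as expected. A touch more, then release.

```bash
python3 -m inch '[[[0,0,0.03,0],[0,0,0.05,0],[0,0,0.05,0]]]'; python3 -m inch '[[[0,0,0,0],[0,0,0,0],[0,0,0,0],[0,0,0,0]]]' 6.2;python3 -m inch '[[[0,0,-1,0],[0,0,-3,0],[0,0,-6,0],[0,0,-9,0],[0,0,-11,0],[0,0,-12,0],[0,0,-12,0],[0,0,-12,0]]]';python3 -c "
from h import *
t,s=get_image('top'),get_image('scene')
cv2.imwrite('pics/t5f.png',t);cv2.imwrite('pics/s5f.png',s)
a=cv2.resize(t[145:220,215:260],None,fx=8,fy=8,interpolation=cv2.INTER_CUBIC)
b=cv2.resize(s[165:235,300:370],None,fx=6,fy=6,interpolation=cv2.INTER_CUBIC)
o=np.zeros((600,790,3),np.uint8);o[:a.shape[0],:a.shape[1]]=a;o[:b.shape[0],365:365+b.shape[1]]=b
cv2.imwrite('pics/c5.png',cv2.convertScaleAbs(o,alpha=1.5))
plan(587.5,185.6,130,6.7)"
```

```text
clock: 25.0
eef_pos: [499.5, 366.6, 13.8]
tool_rot: [-3.141, -0.0, 0.086]
force: [-2.4, -1.6, 6.3]
width: 49.2
gripper_force: 64.6
clock: 25.33
eef_pos: [499.5, 366.6, 12.7]
tool_rot: [-3.141, -0.0, 0.086]
force: [0.2, 0.1, 0.0]
width: 62.1
gripper_force: 0.0
clock: 26.0
eef_pos: [499.2, 366.5, 132.8]
tool_rot: [-3.141, -0.0, 0.086]
force: [-0.5, -1.2, -0.8]
width: 61.7
gripper_force: 0.0
at [498.4 365.9 131.3] 4.9 row cm/deg [ 7.33 18.73  0.13 -1.78] F [-0.2 -0.4 -0.1] w 62.1 t 26.1
```

View pics/c5.png

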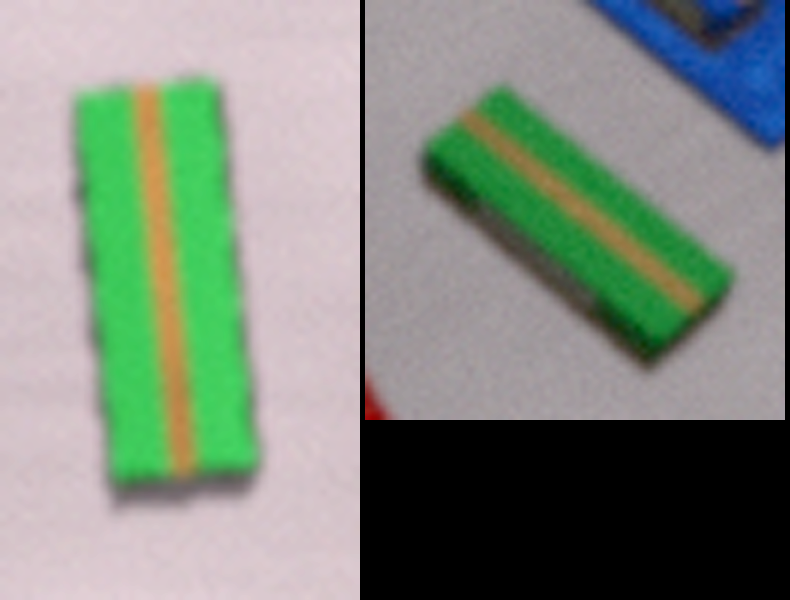

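The green carton is now alone. Its tape runs (147,88) to (183,472) in the top crop and (463,114) to (703,306) in the scene crop.

```bash
python3 -c "
from h import *
U=lambda p,f,o,ox=0:(np.array(p,float)-[ox,0]+.5)/f-.5+np.array(o)
for n,w in(('top',toplane('top',U([(147,88),(183,472)],8,(215,145)),40)),('scene',toplane('scene',U([(703,306),(463,114)],6,(300,165),365),40)),
 ('topc',toplane('top',U([(76,94),(217,78),(257,468),(112,480)],8,(215,145)),40)),('scc',toplane('scene',U([(424,152),(503,85),(735,272),(650,348)],6,(300,165),365),40))):
    d=w[0]-w[1];print(n,w.mean(0),np.hypot(*d),np.degrees(np.arctan2(d[1],d[0])))
";python3 -m inch '[[[0.8,2,0,0],[2.1,5.5,0,0],[3.5,9,0,0],[4.9,12.5,0,-0.5],[6.2,16,0,-1],[7,18,0,-1.8],[7.3,18.7,0,-1.8],[7.3,18.7,0,-1.8]]]' 8.54;python3 -m inch '[[[0,0,0,0],[0,0,0,0],[0,0,0,0]]]';python3 -c "
from h import *
plan(587.5,185.6,60,6.7)"
```

```text
top [586.81746848 187.91380519] 179.4945473719779 6.143593244036716
scene [588.83096505 185.81549107] 181.75561039328213 7.547211520755801
topc [586.82688385 187.679535  ] 65.79969459126369 96.91927322496326
scc [589.37666057 182.03150751] 68.37759458498542 -81.44346453126867
clock: 26.77
eef_pos: [588.5, 183.3, 131.3]
tool_rot: [3.14, 0.002, 0.112]
force: [-0.2, -0.3, -0.0]
width: 85.4
gripper_force: 0.0
clock: 27.02
eef_pos: [586.9, 189.3, 132.4]
tool_rot: [-3.14, 0.001, 0.121]
force: [0.1, 1.4, 0.1]
width: 86.1
gripper_force: 0.0
at [586.9 189.3 132.4] 6.9 row cm/deg [0.01 0.37 7.24 0.22] F [0.1 1.4 0.1] w 86.1 t 27.0167
```

```bash
python3 -m inch '[[[0,0.2,2,0],[0,0.3,4,0],[0,0.3,6,0],[0,0.3,7.2,0],[0,0.3,7.2,0],[0,0.3,7.2,0],[0,0.3,7.2,0]]]';python3 -c "
from h import *
plan(588,186,12,6.9)"
```

```text
clock: 27.6
eef_pos: [589.1, 184.4, 61.8]
tool_rot: [-3.141, -0.002, 0.118]
force: [-0.5, -0.2, -0.4]
width: 85.2
gripper_force: 0.0
at [589.1 184.4  61.8] 6.8 row cm/deg [-0.09 -0.18  4.98 -0.14] F [-0.5 -0.2 -0.4] w 85.2 t 27.6
```

```bash
python3 -m inch '[[[-0.1,-0.1,0.5,0],[-0.1,-0.1,1,0],[-0.1,-0.1,1,0],[-0.1,-0.1,1,0]]]';python3 -c "
from h import *
plan(588,186,13,6.9)"
```

```text
clock: 27.93
eef_pos: [587.3, 184.4, 50.8]
tool_rot: [3.142, 0.0, 0.117]
force: [0.2, -0.3, 1.0]
width: 85.4
gripper_force: 0.0
at [587.3 184.4  50.8] 6.7 row cm/deg [ 0.09 -0.15  3.78 -0.18] F [ 0.2 -0.3  1. ] w 85.4 t 27.9333
```

```bash
python3 -m inch '[[[0.1,-0.15,0.5,0],[0.1,-0.15,1.5,0],[0.1,-0.15,2.5,0],[0.1,-0.15,3.3,0],[0.1,-0.15,3.7,0],[0.1,-0.15,3.8,0],[0.1,-0.15,3.8,0],[0.1,-0.15,3.8,0]]]';python3 -m inch '[[[0,0,0,0],[0,0,0,0],[0,0,0,0],[0,0,0,0],[0,0,0,0]]]' 7.3;python3 -m inch '[[[0,0,0,0],[0,0,0,0],[0,0,0,0],[0,0,0,0],[0,0,0,0],[0,0,0,0],[0,0,0,0],[0,0,0,0]]]' 6.0; python3 -m inch '[[[0,0,-0.3,0],[0,0,-1,0],[0,0,-2,0],[0,0,-4,0],[0,0,-6,0],[0,0,-8,0],[0,0,-8.5,0],[0,0,-8.5,0]]]'; python3 -c "
from h import *
plan(481.5,-173,100,-2.9)"
```

```text
clock: 28.6
eef_pos: [588.4, 186.0, 12.9]
tool_rot: [-3.142, -0.0, 0.117]
force: [-0.4, -0.3, 0.4]
width: 85.3
gripper_force: 0.0
clock: 29.02
eef_pos: [588.4, 186.1, 13.1]
tool_rot: [-3.141, -0.0, 0.117]
force: [0.2, 0.3, 0.1]
width: 72.9
gripper_force: 0.0
clock: 29.68
eef_pos: [588.5, 186.6, 13.5]
tool_rot: [-3.141, -0.001, 0.117]
force: [-0.9, 0.1, 5.4]
width: 64.7
gripper_force: 69.2
clock: 30.35
eef_pos: [589.5, 186.3, 99.8]
tool_rot: [-3.141, -0.004, 0.117]
force: [-0.2, 0.1, -5.2]
width: 64.8
gripper_force: 68.3
at [589.5 186.3  99.8] 6.7 row cm/deg [-1.492e+01  3.442e+01 -2.000e-02  9.610e+00] F [-0.2  0.1 -5.2] w 64.8 t 30.35
```

```bash
python3 -m inch '[[[-0.5,1,0,0],[-1.5,3.4,0,0],[-2.7,6.2,0,0],[-4,9.2,0,0],[-5.3,12.2,0,0],[-6.6,15.2,0,0],[-7.9,18.2,0,0],[-9.2,21.2,0,0]]]';python3 -c "
from h import *
plan(481.5,-173,100,-2.9)"
```

```text
clock: 31.02
eef_pos: [519.1, -37.5, 96.5]
tool_rot: [-3.142, 0.003, 0.117]
force: [0.4, -0.7, -5.3]
width: 64.4
gripper_force: 68.1
at [519.1 -37.5  96.5] 6.7 row cm/deg [-5.32 13.02 -0.35  9.6 ] F [ 0.4 -0.7 -5.3] w 64.4 t 31.0167
```

```bash
python3 -m inch '[[[-1.2,2.8,0,1],[-2.4,5.6,0,3],[-3.4,8.2,0,5],[-4.3,10.5,0,7],[-5,12.2,0,9],[-5.3,13,0,9.6],[-5.3,13,0,9.6],[-5.3,13,0,9.6]]]';python3 -m inch '[[[0,0,1,0],[0,0,2.5,0],[0,0,4,0],[0,0,5,0],[0,0,5,0],[0,0,5,0]]]';python3 -c "
from h import *
plan(481.5,-173,20,-2.9)"
```

```text
clock: 31.68
eef_pos: [483.6, -170.0, 97.2]
tool_rot: [-3.141, 0.001, -0.05]
force: [0.3, 0.2, -4.1]
width: 64.6
gripper_force: 68.1
clock: 32.18
eef_pos: [484.0, -169.4, 47.1]
tool_rot: [-3.141, 0.002, -0.048]
force: [0.6, -0.3, -4.3]
width: 64.6
gripper_force: 68.1
at [ 484.  -169.4   47.1] -2.8 row cm/deg [-0.23  0.38  2.71  0.13] F [ 0.6 -0.3 -4.3] w 64.6 t 32.1833
```

```bash
python3 -m inch '[[[-0.1,0.2,0.5,0],[-0.2,0.35,1,0],[-0.2,0.35,1.8,0],[-0.2,0.35,2.4,0],[-0.2,0.35,2.6,0],[-0.2,0.35,2.6,0],[-0.2,0.35,2.6,0]]]';python3 -c "
from h import *
plan(481.5,-173,17.4,-2.9)"
```

```text
clock: 32.77
eef_pos: [482.0, -173.9, 21.6]
tool_rot: [-3.141, 0.0, -0.05]
force: [0.4, -0.5, -4.5]
width: 64.6
gripper_force: 68.3
at [ 482.  -173.9   21.6] -2.9 row cm/deg [-0.05 -0.09  0.42  0.02] F [ 0.4 -0.5 -4.5] w 64.6 t 32.7667
```

```bash
python3 -m inch '[[[0,-0.1,0.1,0],[0,-0.1,0.2,0],[0,-0.1,0.3,0],[0,-0.1,0.35,0],[0,-0.1,0.4,0],[0,-0.1,0.4,0],[0,-0.1,0.4,0]]]';python3 -m inch '[[[0,0,0.03,0],[0,0,0.06,0],[0,0,0.06,0],[0,0,0.06,0]]]'
```

```text
clock: 33.35
eef_pos: [482.1, -173.0, 17.8]
tool_rot: [-3.142, -0.0, -0.05]
force: [0.2, -0.1, -6.1]
width: 64.5
gripper_force: 68.3
clock: 33.68
eef_pos: [482.2, -173.0, 17.5]
tool_rot: [3.142, -0.0, -0.05]
force: [-1.2, 0.4, 0.7]
width: 65.2
gripper_force: 68.7
```

```bash
python3 -m inch '[[[0,0,0.03,0],[0,0,0.04,0],[0,0,0.04,0]]]';python3 -m inch '[[[0,0,0,0],[0,0,0,0],[0,0,0,0],[0,0,0,0]]]' 7.6;python3 -m inch '[[[0,0,-0.5,0],[0,0,-2,0],[0,0,-4,0],[0,0,-7,0],[0,0,-10,0],[0,0,-13,0],[0,0,-15,0],[0,0,-15,0]]]';python3 -m inch '[[[-1,3,-1,0],[-2,6,-2,0],[-3,9.5,-2,0],[-4,13,-2,0],[-5,17,-2,0],[-6,21,-2,0],[-7,25,-2,0],[-8,28,-2,0]]]';python3 -m inch '[[[0,3,0,0],[0,6,0,0],[0,9,0,0],[0,12,0,0],[0,14,0,0],[0,15,0,0],[0,15,0,0],[0,15,0,0]]]';python3 -c "
from h import *
t,s=get_image('top'),get_image('scene')
cv2.imwrite('pics/t6f.png',t);cv2.imwrite('pics/s6f.png',s)
a=cv2.resize(t[140:250,130:440],None,fx=2.5,fy=2.5,interpolation=cv2.INTER_CUBIC)
b=cv2.resize(s[120:340,100:400],None,fx=1.45,fy=1.45,interpolation=cv2.INTER_CUBIC)
o=np.zeros((597,780,3),np.uint8);o[:275,:775]=a;o[276:276+b.shape[0],:b.shape[1]]=b
cv2.imwrite('pics/c6.png',cv2.convertScaleAbs(o,alpha=1.5))"
```

```text
clock: 33.93
eef_pos: [482.2, -173.1, 17.5]
tool_rot: [3.141, -0.0, -0.05]
force: [-1.8, -0.5, 4.8]
width: 64.7
gripper_force: 69.7
clock: 34.27
eef_pos: [482.3, -173.1, 16.8]
tool_rot: [3.141, -0.0, -0.05]
force: [0.0, -0.4, -0.1]
width: 75.7
gripper_force: 0.0
clock: 34.93
eef_pos: [484.8, -173.9, 171.3]
tool_rot: [3.139, -0.008, -0.05]
force: [0.7, -0.7, 0.4]
width: 75.8
gripper_force: 0.0
clock: 35.6
eef_pos: [386.1, -452.2, 186.4]
tool_rot: [3.14, 0.001, -0.053]
force: [0.2, -0.4, 0.3]
width: 76.2
gripper_force: 0.0
clock: 36.27
eef_pos: [380.1, -597.9, 185.7]
tool_rot: [-3.14, 0.001, -0.051]
force: [-0.3, 0.4, -0.2]
width: 75.7
gripper_force: 0.0
```

View pics/c6.png

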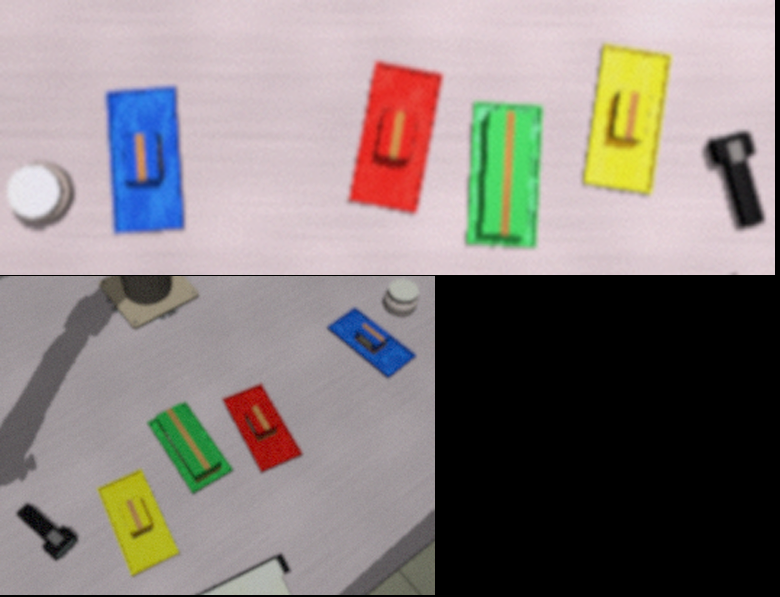

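All four cartons stand lid up in their trays, and the tub and scanner are unmoved. I'll run a quick centring check from the tape strips.

```bash
python3 -c "
from h import *
tr={'green':(481.5,-173,-2.9,44),'red':(536.5,-9.7,-10.5,44),'blue':(500,366.5,4.9,44),'yellow':(566.5,-357.7,-8.8,40)}
for n in('top','scene'):
  im=cv2.imread(f'pics/{n[0]}6f.png');h=cv2.cvtColor(im,cv2.COLOR_BGR2HSV)
  for c,(x,y,a,z) in tr.items():
    u,v=proj(n,[(x,y,z)])[0].astype(int);H,S,V=cv2.split(h)
    m=((H>4)&(H<22)&(S>70)&(S<190)&(V>90)).astype(np.uint8)
    k=np.zeros_like(m);k[v-32:v+33,u-32:u+33]=m[v-32:v+33,u-32:u+33]
    q=max(cv2.findContours(k,0,1)[0],key=cv2.contourArea)[:,0]
    (cx,cy),(l,w),an=cv2.minAreaRect(toplane(n,q,z).astype(np.float32))
    if l<w:an+=90;l,w=w,l
    off=(-1.2,2.1) if n=='top' else(1.2,-2.1)
    print(n,c,'err',round(cx-x-off[0],1),round(cy-y-off[1],1),'L',round(l),round(w),'ang',round((an+90)%180-90-a,1))"
```

```text
top green err -0.4 -0.9 L 170 6 ang -0.4
top red err 0.2 -1.3 L 72 13 ang 1.4
top blue err -0.6 -1.7 L 59 7 ang -3.6
top yellow err -0.6 0.1 L 71 9 ang 0.2
scene green err -2.9 0.2 L 173 6 ang 0.1
scene red err -3.6 0.6 L 67 15 ang 0.4
scene blue err 4.3 0.3 L 38 4 ang 1.5
scene yellow err 1.9 0.6 L 63 8 ang -0.2
```

All within a few mm.

```bash
python3 -c "
from cell import order
print(order.finish_job())"
```

```text
the job is handed in; nothing more can be done
None
```

I took the stack apart from the top (yellow, red, blue, green), set each carton lid up in its own tray, centred to within about 4 mm by the final pictures, left the scanner and tub unmoved, and handed the job in at about 36 s.

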